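# Hook a board clamp's return spring onto its anchor post with a spring puller

### The job

The return spring of the board clamp has come off. Take the spring puller from its rest, put its tip in the eye at the spring's free end, stretch the spring with it and hook it onto the round anchor post with the cap (not the plain square pillar), easing it on without letting it fly back; then lay the puller back in the notches of its rest. Keep the gripper and arm off the spring, and do not disturb the other things on the bench.

Things in the scene. Friction and masses are not known exactly. Their poses are not given: they have to be found in the camera images.
- clamp: Board clamp, fixed: dark steel plate 335 x 170 x 12 mm. Origin on the table under the spring's pivot pillar (22 mm thick, top 89 mm); x runs along the plate away from the boards (plate x = -110 to 225 mm), z up. A black comb with five upright green boards (top 86 mm) fills x = -110 to -22 mm, |y| < 75 mm. The spring moves only in the level plane z = 70 mm; it cannot be lifted.
- swing (a joint): Angle of the spring's axis about the pivot (rad), 0 along the clamp's x, growing anticlockwise seen from above, range -1 to 1; turns freely and stays where it is left.
- stretch (a joint): Stretch of the spring (m), 0 when slack, at most 0.125. The pull is 2.5 N at 0 and rises by 70 N per m along the spring's axis, towards the pivot. Slack, the hook seat is 122 mm from the pivot, so the seat's distance from the pivot is 0.122 + stretch.
- spring: The steel coil, 21 mm thick, 65 mm long when slack, starting 12 mm from the pivot, its centre line 70 mm above the table, together with all it carries (the wire end). Origin at the pivot, x along the spring's axis outward.
- spring_end: The spring's wire end, 5 mm wire, level, 70 mm above the table: a hook, beyond it an eye. Origin = hook seat, x along the spring outward, y left. The hook is a J, 22 mm wide inside: shank from the coil (x = -45 mm), along y = -13.5 mm from x = -30 to -5 mm, round the bight (inside face x = +6 mm) to the lip's end at x = -1.5, y = +13 mm. Its mouth is open only on the +y side, x = -40 to -4 mm.
- hook_seat (a point): Point in the hook, 6 mm inside the bight, where the anchor post's axis lies when hooked on. To hook on: stretch the spring with the post on its +y side until this seat is about 20 mm farther from the pivot than the post, turn the spring anticlockwise (seen from above) until the post is in the mouth, and let it back.
- eye (a point): Centre of the eye at the spring's free end (22 mm beyond the hook seat along the axis), 70 mm above the table; the opening is 21 mm across, axis vertical; the outer edge of its wire is 17 mm from this centre. Slack, the eye swings past inside the post and the pillar with about 5 mm or more to spare.
- post: The anchor post, fixed on the clamp plate: round steel, 22 mm thick up to 56 mm above the table, a 12 mm neck from 56 to 78 mm, a round cap 20 mm wide with its top at 84 mm. Origin on its axis at table height. It stands about 175 to 200 mm from the pivot, 35 to 55 mm to one side of the clamp's x axis.
- pillar: Plain square steel pillar 14 x 14 mm without cap or neck, top 84 mm above the table, on the other side of the clamp's x axis; not for the spring. Origin on its axis at table height.
- rest: Rest of the puller, fixed: aluminium foot 130 x 60 x 8 mm with two uprights 10 mm thick at x = +-42 mm, whose notches (floor 55 mm above the table, 36 mm wide between cheeks that rise to 77 mm) carry the handle. Origin on the table under its centre, x along the handle, z up.
- rest_seat (a point): Where the centre of the puller's handle lies when it rests in both notches: above the rest's centre, 66 mm above the table.
- puller: Spring puller, loose, 0.16 kg: black handle bar 110 x 22 x 22 mm, from its front end a steel rod 7 mm thick runs on to x = 85 mm, then straight down to the tip. Origin at the centre of the handle, x along the handle towards the tip, z up as it lies in the rest. Best gripped across y at the origin, between the uprights.
- puller_tip (a point): Lowest point of the puller's down-turned rod (9 mm round end), at x = 85, z = -49 mm in the puller's frame. It has to reach about 12 mm below the eye's plane to hold.
- bottle: Bystander: white bottle 48 mm thick, 120 mm tall, loose. Origin under its centre.
- tape: Bystander: grey tape roll 80 mm across, 24 mm high, loose. Origin under its centre.
- boards: Bystander: stack of four green boards 100 x 80 x 25 mm, loose. Origin under its centre.
- tin: Bystander: small tin 34 mm wide, 26 mm tall, standing loose on the clamp's plate. Origin under its centre.
- block: Bystander: aluminium block 60 x 30 x 30 mm, loose, between the clamp and the left spot. Origin under its centre.
- parts_tray: Black open tray 130 x 90 x 45 mm, fixed, on the spot (left or right) where the rest is not. Origin under its centre.
Mind the look-alikes: they are no part of the job. Leave any purple look-alike of the puller alone. Leave any green look-alike of the rest alone.

How it is judged (in metres and radians):
On the way, in this order (a step that is already met when the one before it is completed fails the run):
1. the puller, its tip in the eye, stretches the spring (value of joint stretch above 0.03 m and contact force between puller and spring_end above 1 N and horizontal distance between puller_tip and eye below 0.02 m), for 0.2 s.
2. the hook sits on the capped post and the puller no longer pulls (horizontal distance between hook_seat and post below 0.006 m and contact force between spring_end and post above 3 N and contact force between puller and spring_end below 0.5 N), for 0.3 s.
At the end, for the whole second after the job is handed in: The spring's hook is held under tension by the capped post (seat within 6 mm of the post's axis, seen from above), and the puller lies still and upright in both notches of its rest: handle centre within 18 mm of the seat point and 4 mm of its height, handle along the rest within 0.25 rad (horizontal distance between hook_seat and post below 0.006 m and contact force between spring_end and post above 3 N and distance between puller and rest_seat below 0.018 m and z of puller in the frame of rest_seat between -0.004 and 0.004 m and angle between the x axis of puller and the x axis of rest, either way round below 0.25 rad and angle between puller's own z axis and vertical below 0.12 rad and linear speed of puller below 0.02 m/s); the robot touches nothing.
It fails at once if the gripper or arm presses on the spring (contact force between any of the fingers, the arm and spring above 1 N).
It fails at once if the stretched spring flies back (velocity of joint stretch below -0.35 m/s and value of joint stretch below 0.04 m).
It fails at once if a bystander is shoved more than 30 mm or tipped (distance of any of bottle, tape, boards, tin, block from where it was at the start of the episode above 0.03 m or angle between any of bottle, tin's own z axis and vertical above 0.5 rad).
It also fails if it takes over 64 s, if anything falls off the work surface, if the arm or the gripper's body presses on something with over 40 N, if the wrist force passes 120 N, or if a joint passes its speed limit or range.

### The arm

A 7-joint arm with a two-finger parallel gripper is mounted at the origin on the work surface. World frame = base frame: x ahead of the robot, y to its left, z up, the work surface at z = 0. Lengths are in mm, angles in rad, forces in N, time in s.
With the tool pointing down it reaches from about 400 to 850 mm from the base axis. Payload 4.5 kg.
Tool frame: the origin (TCP) lies midway between the tips of the shut fingers; the grasp point (between the pads) lies manip.grip_depth behind it (manip.grip_depth is the distance from the TCP to the grasp point, in mm); z points along the fingers, y is the direction in which the jaws open and shut (so a half turn about z gives the same grasp; the last joint's range is limited). The gripper opens to 85 mm and grips with 20 to 120 N. Pads are 22 mm wide; open, the fingers measure 114 mm over their backs; the gripper's body (76 mm by 85 mm) begins 54 mm behind the grasp point. The pads swing forward as they close: fully open they stand 13 mm farther back than shut.
Start: joints at [-1.145, 0.689, -0.195, 1.565, 0.157, 0.902, -0.215], TCP at [238.641, 577.672, 231.317] pointing down, gripper open.
Joint ranges: [-3.01, 3.01], [-0.46, 2.08], [-1.47, 1.51], [0.13, 2.56], [-1, 4.14], [0.04, 2.09], [-2.66, 2.66]. Speed limits (rad/s): [2.57, 2.57, 3.14, 3.14, 3.14, 3.14, 3.14].

### API

Orientations are given as a 3x3 rotation matrix whose columns are the frame's x, y, z axes.
In Python, from bench import manip, viewer, ticket gives the robot as it stands.
- The arm moves only by the tool arm_command, never from a script. Its arguments are lists of equal length, an entry for each row: "travel": the shift along the tool's x, y, z as a fraction of full scale, a list of three; "dr": the turn, a rotation vector about the tool's x, y, z as a fraction of full scale, a list of three; "claw": the closure, from 0 (fully open) to 1 (shut). In form: {"travel": [[dx, dy, dz], ...], "dr": [[ax, ay, az], ...], "claw": [claw, ...]}. A call has 1 to 8 rows; each row is the pose to reach, as a shift and turn from the pose commanded when the call began, along the tool's axes at that moment; what a row does not reach only later rows make up. Full scale, the value 1, is 0.4 m for a shift and 30 degrees for a turn. A row lasts 1/8 s, in which the tool goes at most 62.5 mm and 10.7 degrees, less where a joint would pass 70% of its speed; a pose out of reach is approached as far as the arm can. A call with a number of a shift or a turn outside -1 to 1 is refused whole. A call with a gripper value outside its range is refused whole. The fingers move at their own pace and stop on an object; "squeeze" is the grip in N (left out, the last holds). Time passes only in rows, so rows that repeat a pose let the fingers close. It gives the time, the measured TCP pose, the force and the opening at its end, in the units of the state.
- manip.observe(): the state, without advancing time (a new reading comes with each control period).
- viewer.snapshot(name): name is "side" or "top"; returns (picture, depth): 480x640x3 uint8, red, green, blue; 480x640 float32, mm along the optical axis (not along the pixel's ray), 0 where there is no reading.
- viewer.calibration(name): a dict with "K" (3x3 intrinsics, pixels), "k1" (the pictures are not rectified: a ray, as slopes to the right and down, at radius r is drawn at 1 + k1 r^2 times it, then the intrinsics apply), "R" (3x3) and "t" (3): a world point X has camera coordinates R X + t. Camera axes: x right, y down, z forward; pixel columns grow to the right and rows downward; lengths in mm; the calibration is good to about 2 mm. A picture is of the moment at which its call begins. calibration takes no time and is no camera call.
- ticket.job_done(): hands the job in, once; it reports no verdict.
The state is a dict: "t": time; "joint_positions": joint angles; "qd": joint speeds; "tau": joint torques, N m; "ee_pos": TCP position; "ee_rot": TCP orientation; "ft_force": force on the tool from outside, world axes, zero at the start; "ft_torque": the same for the moment, N m; "finger_gap": finger opening in mm.
Only numpy, scipy, OpenCV 4.12 (cv2) and the standard library are available. Lean on these libraries where they do the work, as an engineer would, in place of code of your own. Each camera call takes 0.05 s, during which the arm holds its last target. There are 200 camera calls.

## Working session

There is one attempt and no reset: what is moved stays moved. The work goes in short steps, Python scripts to look and compute and a tool call to move; the robot and the scene stay as the last step left them, time stands still between calls to the robot, and variables do not carry over. Pictures are saved under pics/ and viewed, about 8 in all and at most 12, crops included, and the job is handed in when it is done.

Besides the shell and the picture viewer there is one more tool, called after ">>>" as name(argument=value, ...), one argument or row to a line, values as JSON. arm_command: Moves the arm, as the interface text tells. Shift numbers are shares of 0.4 m and turn numbers shares of 30 degrees, none past 1 either way. Its arguments: {"type":"object","properties":{"travel":{"type":"array","items":{"type":"array","items":{"type":"number","minimum":-1,"maximum":1}}},"dr":{"type":"array","items":{"type":"array","items":{"type":"number","minimum":-1,"maximum":1}}},"claw":{"type":"array","items":{"type":"number"}},"squeeze":{"type":"number"}},"required":["travel","dr","claw"]}

```bash
ls; mkdir -p pics; cat > h.py <<'E'
import numpy as np, cv2
from bench import manip, viewer, ticket
def cal(n):
    c=viewer.calibration(n); return [np.array(c[k],float) for k in("K","R","t")]+[float(c["k1"])]
def ray(n,u,v):
    K,R,t,k1=cal(n); d=np.array([(u-K[0,2])/K[0,0],(v-K[1,2])/K[1,1]]); s=d.copy()
    for _ in range(20): s=d/(1+k1*(s@s))
    return -R.T@t, R.T@np.array([s[0],s[1],1])
def atz(n,u,v,z):
    o,d=ray(n,u,v); return o+d*(z-o[2])/d[2]
def dep(n,u,v,D):
    o,d=ray(n,u,v); return o+d*D
def proj(n,X):
    K,R,t,k1=cal(n); p=R@np.array(X,float)+t; s=p[:2]/p[2]; s=s*(1+k1*(s@s)); return s*[K[0,0],K[1,1]]+K[:2,2]
def snap(n,f):
    im,d=viewer.snapshot(n); cv2.imwrite(f"pics/{f}.png",im[:,:,::-1]); np.save(f"pics/{f}.npy",d); return im,d
def crop(f,g,x0,y0,x1,y1,s):
    im=cv2.imread(f"pics/{f}.png")[y0:y1,x0:x1]; cv2.imwrite(f"pics/{g}.png",cv2.resize(im,None,fx=s,fy=s,interpolation=cv2.INTER_CUBIC))
E
python3 - <<'E'
from h import *
np.set_printoptions(precision=3,suppress=True)
s=manip.observe(); print(s, manip.grip_depth)
for n in("top","side"):
    snap(n,n+"0"); K,R,t,k=cal(n); print(n,K[0,0],-R.T@t,R[2],k)
E
```

```text
pics
{'t': 0.0, 'joint_positions': array([-1.145,  0.69 , -0.194,  1.566,  0.157,  0.903, -0.215]), 'qd': array([-0.   ,  0.001, -0.001,  0.001,  0.002, -0.   ,  0.   ]), 'tau': array([  0.   , -53.962,  -1.267, -15.855,   0.009,   0.009,   0.   ]), 'ee_pos': array([238.457, 577.004, 230.476]), 'ee_rot': array([[-0.924,  0.382, -0.001],
       [ 0.382,  0.924, -0.002],
       [-0.   , -0.002, -1.   ]]), 'ft_force': array([ 0.35 ,  0.122, -0.248]), 'ft_torque': array([0.036, 0.036, 0.026]), 'finger_gap': 85.48596580417092} 18.700000000000003
top 456.2183708120975 [ 330.598   26.053 1025.928] [ 0.159 -0.006 -0.987] -0.029568593850344136
side 480.9848836867537 [  -2.145 -750.537  952.951] [ 0.385  0.598 -0.703] -0.019916371145553263
```

View pics/top0.png

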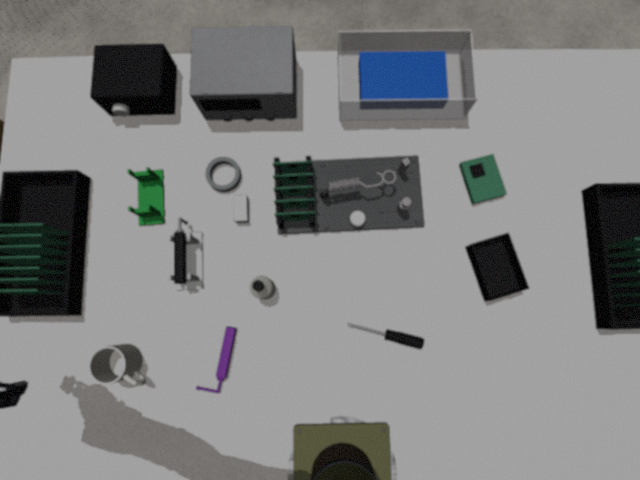

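View pics/side0.png

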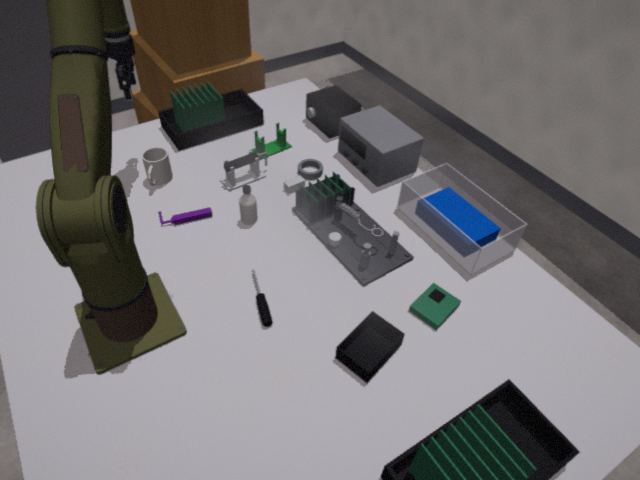

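Top picture: black puller in the aluminium rest at (180,257) with its tip towards (183,222). Look-alikes are the purple puller (225,360), the green rest (150,195) and the screwdriver (400,338). The clamp is at (350,195), with uprights at (406,162) and (405,203). I'll check these in enlarged crops.

```bash
python3 - <<'E'
from h import *
a=cv2.imread("pics/top0.png"); b=cv2.imread("pics/side0.png")
f=lambda im,x0,y0,x1,y1,w,h:cv2.convertScaleAbs(cv2.resize(im[y0:y1,x0:x1],(w,h),interpolation=cv2.INTER_CUBIC),alpha=1.5)
# clamp top: x 265-435,y145-245 ->800x470 ; puller top x150-220,y210-300
cv2.imwrite("pics/c1.png",f(a,310,145,430,235,800,600))
cv2.imwrite("pics/c2.png",np.hstack([f(a,150,205,220,305,420,600),f(b,325,180,405,300,380,570) if 0 else f(b,330,180,410,300,380,600)[:, :380]]))
E
```

```text
(no output)
```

View pics/c1.png

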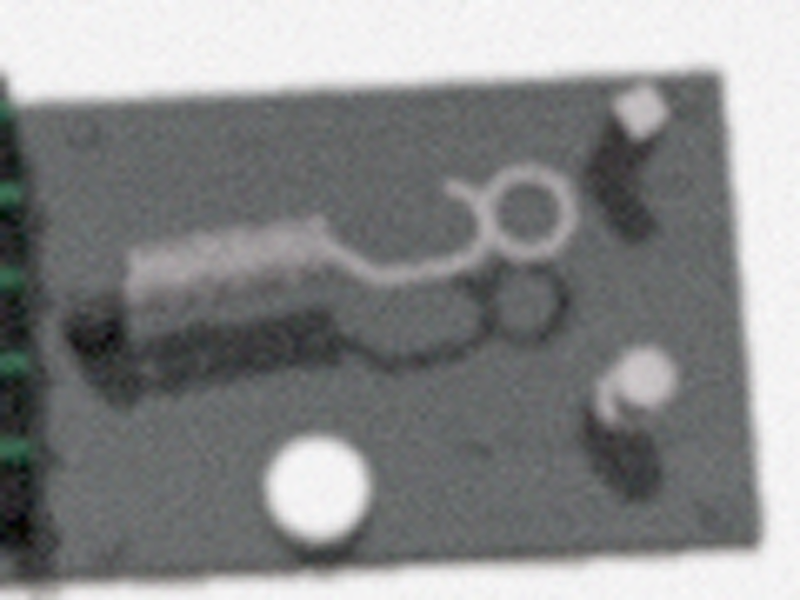

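View pics/c2.png

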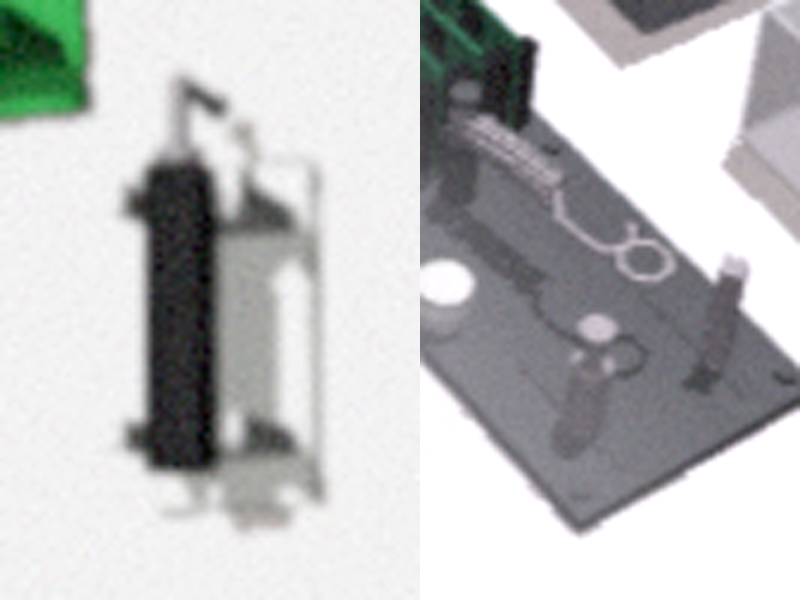

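Top crop: the capped round post is at c1 (646,376), which is px (406.9,201.4). The pillar is at c1 (640,110) and the eye at c1 (530,213). The lip points image-up, which is clamp +y, so clamp x points image-right. The side crop confirms the cap and neck on the near post. Next I'll measure.

```bash
python3 - <<'E'
from h import *
np.set_printoptions(precision=1,suppress=True)
c1=lambda x,y:(310+x*.15-.425,145+y*.15-.425)
d=np.load("pics/top0.npy")
for nm,p,z in[("post",c1(646,376),84),("pillar",c1(640,110),84),("eye",c1(530,213),70),("plateRT",c1(718,72),12),("plateRB",c1(760,545),12),("coil L",c1(128,275),80),("coil R",c1(328,240),78),("tin",c1(319,490),38)]:
    print(nm,np.array(p),atz("top",*p,z), dep("top",*p,d[int(round(p[1])),int(round(p[0]))]))
# world map from both cams
for n in("top","side"):
    D=np.load(f"pics/{n}0.npy"); K,R,t,k1=cal(n)
    v,u=np.mgrid[0:480,0:640]; pts=np.stack([u,v],-1).reshape(-1,1,2).astype(float)
    s=cv2.undistortPoints(pts,K,np.array([k1,0,0,0,0.])).reshape(480,640,2)
    P=(np.concatenate([s,np.ones((480,640,1))],-1)*D[...,None]-t)@R
    np.save(f"pics/{n}0w.npy",P)
    im=cv2.imread(f"pics/{n}0.png").astype(int)
    def sel(m,nm):
        q=P[m&(D>0)]; 
        if len(q)<4: print(n,nm,len(q));return
        c=q.mean(0); w,V=np.linalg.eigh(np.cov(q[:,:2].T)); a=V[:,1]; e=(q[:,:2]-c[:2])@a; b=(q[:,:2]-c[:2])@V[:,0]
        print(n,nm,len(q),c,"ax",np.degrees(np.arctan2(a[1],a[0])),"len",e.min(),e.max(),"w",b.min(),b.max(),"mid",c[:2]+a*(e.max()+e.min())/2+V[:,0]*(b.max()+b.min())/2)
    X,Y,Z=P[...,0],P[...,1],P[...,2]; g=im.sum(-1)
    sel((abs(X-480)<110)&(abs(Y-375)<60)&(Z>60)&(Z<90)&(g<180),"handle")
    sel((abs(X-480)<110)&(abs(Y-375)<60)&(Z>3)&(Z<14),"foot")
    for nm,z0,z1 in(("plate",6,18),):
        m=(X>480)&(X<760)&(Y<175)&(Y>-250)&(Z>z0)&(Z<z1)
        q=P[m&(D>0)][:,:2].astype(np.float32); print(n,nm,len(q),cv2.minAreaRect(q))
E
```

```text
post [406.5 201. ] [ 567.5 -146.1   84. ] [ 567.6 -146.2   83.6]
pillar [405.6 161.1] [ 656.  -148.2   84. ] [ 656.  -148.2   84.1]
eye [389.1 176.5] [ 626.3 -113.2   70. ] [ 644.4 -121.7   11.7]
plateRT [417.3 155.4] [ 694.4 -189.5   12. ] [ 699.3 -192.4   -1.6]
plateRB [423.6 226.3] [ 526.  -195.5   12. ] [ 528.2 -198.     0.4]
coil L [328.8 185.8] [604.6  18.4  80. ] [608.7  18.3  65.7]
coil R [358.8 180.6] [615.8 -46.4  78. ] [615.2 -46.2  79.9]
tin [357.4 218.1] [541.9 -44.   38. ] [542.2 -44.1  37. ]
top handle 584 [458.9 336.3  75.6] ax -167.2527505029971 len -124.30721020893189 56.332674632093465 w -48.285264767694905 18.476060610154995 mid [488.8 358.3]
top foot 1017 [483.5 362.    7.2] ax -156.50977749108128 len -126.48249200488164 111.91227466599047 w -103.80262719177985 84.70073714184893 mid [486.4 373.7]
top plate 7349 ((621.0177612304688, -19.48162841796875), (373.9298400878906, 244.55909729003906), 83.3421401977539)
side handle 20 [438.3 342.6  72.8] ax -154.45789248611098 len -140.90897686721053 40.281534508479766 w -7.640832132992982 4.43034714627794 mid [483.  365.8]
side foot 639 [469.  359.2   7.6] ax 177.3977216190636 len -122.37846240036355 101.58548395847662 w -79.36479911667219 47.80222498149018 mid [480.1 374.5]
side plate 3841 ((620.353759765625, -36.88706970214844), (416.41741943359375, 275.627197265625), 88.92710876464844)
```

```bash
python3 - <<'E'
from h import *
np.set_printoptions(precision=1,suppress=True)
for n,(u0,u1,v0,v1) in(("top",(165,206,205,300)),("side",(215,275,140,195))):
    P=np.load(f"pics/{n}0w.npy")[v0:v1,u0:u1]; g=cv2.imread(f"pics/{n}0.png")[v0:v1,u0:u1].astype(int).sum(-1)
    for nm,z0,z1,gm in(("handle",68,90,200),("foot",4,12,999),("tipzone",15,60,250)):
        q=P[(P[...,2]>z0)&(P[...,2]<z1)&(g<gm)]
        if nm=="handle": q=q[q[:,0]<535]
        if len(q)<5: print(n,nm,len(q)); continue
        print(n,nm,len(q),q.mean(0),q.min(0),q.max(0),cv2.minAreaRect(q[:,:2].astype(np.float32)))
p=lambda x,y,z:print((x,y),atz("top",150+x/6-.42,205+y/6-.42,z))
print("handle corners"); [p(x,y,77) for x,y in((150,165),(208,165),(150,465),(212,465))]
print("rod bend"); p(183,82,69)
print("foot R corners"); p(318,160,8);p(318,500,8)
E
```

```text
top handle 535 [455.8 334.5  76.5] [403.9 313.8  68.1] [510.4 351.8  82. ] ((456.7731628417969, 335.2725524902344), (33.6946907043457, 106.39523315429688), 84.0152816772461)
top foot 862 [454.4 325.8   7.8] [375.8 298.3   4. ] [586.2 392.9  12. ] ((480.63043212890625, 346.1884765625), (210.65621948242188, 91.46290588378906), 1.6799278259277344)
top tipzone 112 [467.2 322.4  40.7] [411.4 310.   15.3] [541.5 358.5  59.9] ((476.38629150390625, 335.0027160644531), (130.46449279785156, 45.68025207519531), 2.0199620723724365)
side handle 59 [429.3 330.1  76.1] [402.8 320.8  68.1] [509.7 345.3  82.1] ((456.4708251953125, 331.966064453125), (107.74288177490234, 21.201879501342773), 3.5345041751861572)
side foot 994 [488.6 380.1   7.2] [355.4 224.8   4. ] [641.9 564.7  12. ] ((487.75677490234375, 395.55963134765625), (287.3614196777344, 199.6776885986328), 61.072784423828125)
side tipzone 108 [554.6 412.2  38.9] [406.9 326.9  15.1] [615.3 448.1  59.3] ((522.0222778320312, 373.240478515625), (237.07215881347656, 80.97028350830078), 32.38103103637695)
handle corners
(150, 165) [509.9 346.9  77. ]
(208, 165) [509.5 326.3  77. ]
(150, 465) [404.  343.1  77. ]
(212, 465) [403.6 321.4  77. ]
rod bend
(183, 82) [541.4 338.8  69. ]
foot R corners
(318, 160) [523.8 306.3   8. ]
(318, 500) [395.3 303.    8. ]
```

```bash
cat > plan.py <<'E'
import json,sys,os
from h import *
# usage: plan.py "x,y,z,yaw;..." -> rows; commits last as commanded pose. '-' prefix: just report
F="pose.json"
p=json.load(open(F)) if os.path.exists(F) else [238.641,577.672,231.317,157.54]
c,s=np.cos(np.radians(p[3])),np.sin(np.radians(p[3]))
T=[];D=[]
for w in sys.argv[1].split(";"):
    x=[float(a) for a in w.split(",")]; d=np.array(x[:3])-p[:3]
    t=np.round(np.array([d[0]*c+d[1]*s,d[0]*s-d[1]*c,-d[2]])/400,4); r=round(-(x[3]-p[3])/30,4)
    T.append(t.tolist()); D.append([0,0,r])
t=np.array(T[-1])*400; n=[p[0]+t[0]*c+t[1]*s,p[1]+t[0]*s-t[1]*c,p[2]-t[2],p[3]-D[-1][2]*30]
json.dump(n,open(F,"w")); print(json.dumps({"travel":T,"dr":D}),"max",np.abs(T).max()); print(np.round(n,2))
E
python3 plan.py "457.5,334.5,150,182"
```

```text
{"travel": [[-0.7379, -0.3528, 0.2033]], "dr": [[0, 0, -0.8153]]} max 0.7379
[457.5  334.49 150.   182.  ]
```

>>> arm_command(
  travel=[
    [-0.7379,-0.3528,0.2033],
    [-0.7379,-0.3528,0.2033],
    [-0.7379,-0.3528,0.2033],
    [-0.7379,-0.3528,0.2033],
    [-0.7379,-0.3528,0.2033],
    [-0.7379,-0.3528,0.2033],
    [-0.7379,-0.3528,0.2033],
    [-0.7379,-0.3528,0.2033],
  ],
  dr=[
    [0,0,-0.8153],
    [0,0,-0.8153],
    [0,0,-0.8153],
    [0,0,-0.8153],
    [0,0,-0.8153],
    [0,0,-0.8153],
    [0,0,-0.8153],
    [0,0,-0.8153],
  ],
  claw=[0,0,0,0,0,0,0,0],
  squeeze=120,
)

```text
t: 1.1
ee_pos: [456.5, 336.2, 150.1]
ee_rot: [[-0.999, -0.037, -0.001], [-0.037, 0.999, 0.002], [0.001, 0.002, -1.0]]
ft_force: [-0.8, 0.6, 0.6]
finger_gap: 85.2
```

```bash
python3 -c "
from h import *
np.set_printoptions(precision=3,suppress=True)
s=manip.observe();print(s['joint_positions'],s['ee_pos'],s['ee_rot'])"; python3 plan.py "457.5,334.5,47.3,182"
```

```text
[-0.525  0.736 -0.324  1.817  0.36   0.646  0.548] [456.451 336.18  150.144] [[-0.999 -0.037 -0.001]
 [-0.037  0.999  0.002]
 [ 0.001  0.002 -1.   ]]
{"travel": [[-0.0, 0.0, 0.2567]], "dr": [[0, 0, -0.0]]} max 0.2567
[457.5  334.49  47.32 182.  ]
```

>>> arm_command(
  travel=[
    [0,0,0.1],
    [0,0,0.2],
    [0,0,0.2567],
    [0,0,0.2567],
    [0,0,0.2567],
    [0,0,0.2567],
    [0,0,0.2567],
    [0,0,0.2567],
  ],
  dr=[
    [0,0,0],
    [0,0,0],
    [0,0,0],
    [0,0,0],
    [0,0,0],
    [0,0,0],
    [0,0,0],
    [0,0,0],
  ],
  claw=[0,0,0,0,0,1,1,1],
  squeeze=120,
)

```text
t: 2.1
ee_pos: [457.8, 334.7, 47.8]
ee_rot: [[-0.999, -0.035, 0.001], [-0.035, 0.999, 0.001], [-0.001, 0.001, -1.0]]
ft_force: [-0.1, -0.0, -0.1]
finger_gap: 32.0
```

>>> arm_command(
  travel=[
    [0,0,0],
    [0,0,0],
    [0,0,0],
    [0,0,0],
  ],
  dr=[
    [0,0,0],
    [0,0,0],
    [0,0,0],
    [0,0,0],
  ],
  claw=[1,1,1,1],
)

```text
t: 2.6
ee_pos: [457.8, 335.0, 48.0]
ee_rot: [[-0.999, -0.035, 0.001], [-0.035, 0.999, 0.001], [-0.001, 0.001, -1.0]]
ft_force: [-0.7, -0.4, 5.6]
finger_gap: 20.2
```

```bash
python3 plan.py "457.5,334.5,110,182;457.5,334.5,170,182;520,0,190,182"; python3 plan.py "541.3,-116.2,190,182;541.3,-116.2,125,182"
```

```text
{"travel": [[-0.0, 0.0, -0.1567], [-0.0, 0.0, -0.3067], [-0.127, -0.8412, -0.3567]], "dr": [[0, 0, -0.0], [0, 0, -0.0], [0, 0, -0.0]]} max 0.8412
[ 5.2001e+02 -1.0000e-02  1.9000e+02  1.8200e+02]
{"travel": [[-0.0431, -0.2922, -0.0], [-0.0431, -0.2922, 0.1625]], "dr": [[0, 0, -0.0], [0, 0, -0.0]]} max 0.2922
[ 541.31 -116.22  125.    182.  ]
```

>>> arm_command(
  travel=[
    [0,0,-0.1],
    [0,0,-0.2],
    [0,0,-0.3067],
    [-0.127,-0.8412,-0.3567],
    [-0.127,-0.8412,-0.3567],
    [-0.127,-0.8412,-0.3567],
    [-0.127,-0.8412,-0.3567],
    [-0.127,-0.8412,-0.3567],
  ],
  dr=[
    [0,0,0],
    [0,0,0],
    [0,0,0],
    [0,0,0],
    [0,0,0],
    [0,0,0],
    [0,0,0],
    [0,0,0],
  ],
  claw=[1,1,1,1,1,1,1,1],
)

```text
t: 3.6
ee_pos: [514.7, 25.7, 188.2]
ee_rot: [[-0.999, -0.035, -0.001], [-0.035, 0.999, -0.0], [0.001, -0.0, -1.0]]
ft_force: [1.7, 0.8, -1.9]
finger_gap: 20.0
```

>>> arm_command(
  travel=[
    [-0.0431,-0.2922,0],
    [-0.0431,-0.2922,0],
    [-0.0431,-0.2922,0],
    [-0.0431,-0.2922,0.1],
    [-0.0431,-0.2922,0.1625],
    [-0.0431,-0.2922,0.1625],
    [-0.0431,-0.2922,0.1625],
    [-0.0431,-0.2922,0.1625],
  ],
  dr=[
    [0,0,0],
    [0,0,0],
    [0,0,0],
    [0,0,0],
    [0,0,0],
    [0,0,0],
    [0,0,0],
    [0,0,0],
  ],
  claw=[1,1,1,1,1,1,1,1],
)

```text
t: 4.6
ee_pos: [537.1, -88.0, 124.4]
ee_rot: [[-0.999, -0.035, 0.002], [-0.035, 0.999, 0.0], [-0.002, -0.0, -1.0]]
ft_force: [0.5, -0.5, -2.1]
finger_gap: 20.0
```

```bash
python3 - <<'E'
from h import *
np.set_printoptions(precision=3,suppress=True)
s=manip.observe();print(s['t'],s['joint_positions'],s['ee_pos'],s['ee_rot'],s['ft_force'],s['finger_gap'])
a,_=snap("top","top1"); b,_=snap("side","side1")
f=lambda im,x0,y0,x1,y1,w,h:cv2.convertScaleAbs(cv2.resize(im[y0:y1,x0:x1,::-1],(w,h),interpolation=cv2.INTER_CUBIC),alpha=1.5)
cv2.imwrite("pics/c3.png",np.hstack([f(a,320,150,420,240,445,400),f(b,340,170,420,260,355,400)]))
c=s['ee_pos'];tip=np.array([c[0]+85,c[1]+3,c[2]+18.7-49])
print("tip",tip,"top",proj("top",tip),"side",proj("side",tip),"eye",proj("top",[626.3,-113.2,70]),proj("side",[626.3,-113.2,70]))
E
```

```text
4.6 [ 0.298  0.76  -0.369  1.902  0.482  0.565  1.216] [537.104 -88.016 124.447] [[-0.999 -0.035  0.002]
 [-0.035  0.999  0.   ]
 [-0.002 -0.    -1.   ]] [ 0.452 -0.455 -2.089] 20.031495369413467
tip [622.104 -85.016  94.147] top [377.399 175.217] side [370.081 220.387] eye [389.066 176.532] [376.888 233.06 ]
```

View pics/c3.png

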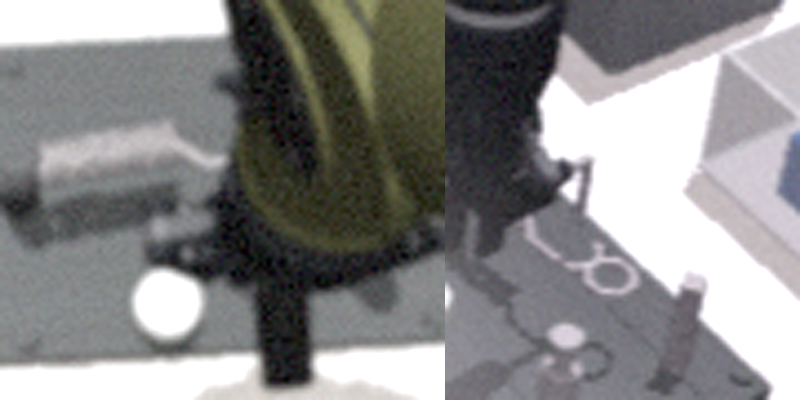

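Side view: the rod tip is at px (371.5,218.4), predicted (370.1,220.4). The eye is at (377.6,231.9), predicted (376.9,233.1), so they agree in relative terms. The arm stopped about 28 mm short because of row-limited steps, so I'll resync and continue.

```bash
cat > sync.py <<'E'
from h import *
import json
s=manip.observe(); r=s['ee_rot']; p=list(s['ee_pos'])+[np.degrees(np.arctan2(r[1,0],r[0,0]))%360]
json.dump([float(x) for x in p],open("pose.json","w")); print("sync",np.round(p,2),"F",np.round(s['ft_force'],1),"q7",round(float(s['joint_positions'][6]),2),s['t'])
E
python3 sync.py; python3 plan.py "541.3,-116.2,124,182"
```

```text
sync [536.88 -88.3  124.23 182.01] F [ 0.  -0.3 -2.6] q7 1.22 4.7
{"travel": [[-0.0086, -0.0701, 0.0006]], "dr": [[0, 0, 0.0003]]} max 0.0701
[ 541.3  -116.2   123.99  182.  ]
```

>>> arm_command(
  travel=[
    [-0.0086,-0.07,0],
    [-0.0086,-0.07,0],
    [-0.0086,-0.07,0],
    [-0.0086,-0.07,0],
  ],
  dr=[
    [0,0,0],
    [0,0,0],
    [0,0,0],
    [0,0,0],
  ],
  claw=[1,1,1,1],
)

```text
t: 5.2
ee_pos: [540.7, -115.1, 123.5]
ee_rot: [[-0.999, -0.036, 0.0], [-0.036, 0.999, 0.001], [-0.0, 0.001, -1.0]]
ft_force: [-0.7, -0.1, -2.2]
finger_gap: 20.4
```

```bash
python3 - <<'E'
from h import *
np.set_printoptions(precision=3,suppress=True)
b,_=snap("side","side2"); s=manip.observe(); print(s['t'],s['ee_pos'])
x0,y0,k=340,190,8
im=cv2.convertScaleAbs(cv2.resize(b[190:260,340:420,::-1],None,fx=k,fy=k,interpolation=cv2.INTER_CUBIC),alpha=1.4)
cv2.imwrite("pics/c4.png",im)
c=s['ee_pos'];tip=np.array([c[0]+85,c[1]+3,c[2]+18.7-49])
for X in (tip,[626.3,-113.2,70]): print((proj("side",X)-[x0,y0]+.5)*k)
E
python3 sync.py
```

```text
5.25 [ 540.686 -115.184  123.444]
[304.605 296.384]
[299.108 348.478]
sync [ 540.69 -115.18  123.44  182.09] F [-1.  -1.  -1.8] q7 1.27 5.25
```

View pics/c4.png

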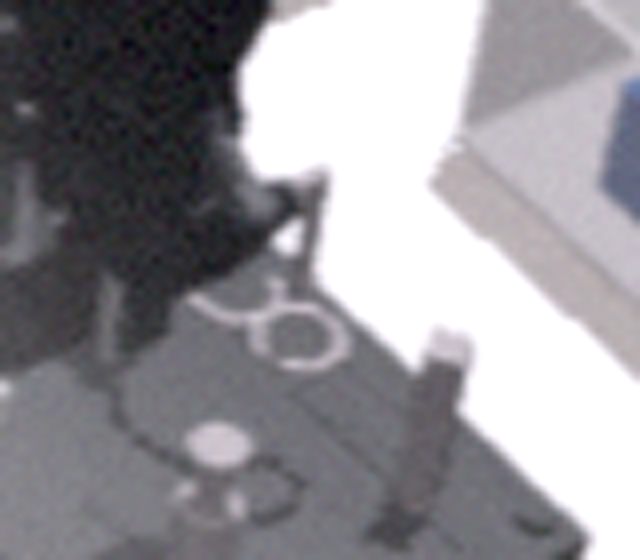

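Tip at c4 (302,285) sits directly above the eye at (300,336), as predicted. Now descending.

>>> arm_command(
  travel=[
    [-0.0015,-0.0025,0.03],
    [-0.0015,-0.0025,0.055],
    [-0.0015,-0.0025,0.075],
    [-0.0015,-0.0025,0.094],
    [-0.0015,-0.0025,0.094],
    [-0.0015,-0.0025,0.094],
  ],
  dr=[
    [0,0,0],
    [0,0,0],
    [0,0,0],
    [0,0,0],
    [0,0,0],
    [0,0,0],
  ],
  claw=[1,1,1,1,1,1],
)

```text
t: 6.0
ee_pos: [541.5, -117.1, 85.8]
ee_rot: [[-0.999, -0.035, 0.0], [-0.035, 0.999, 0.0], [-0.0, 0.0, -1.0]]
ft_force: [-0.1, 0.8, -2.7]
finger_gap: 20.3
```

```bash
python3 sync.py; python3 - <<'E'
from h import *
b,_=snap("side","side3")
im=cv2.convertScaleAbs(cv2.resize(b[190:260,340:420,::-1],None,fx=8,fy=8,interpolation=cv2.INTER_CUBIC),alpha=1.4)
cv2.imwrite("pics/c5.png",im)
E
```

```text
sync [ 541.52 -117.09   85.8   182.02] F [-0.1  0.8 -2.7] q7 1.23 6.0
```

View pics/c5.png

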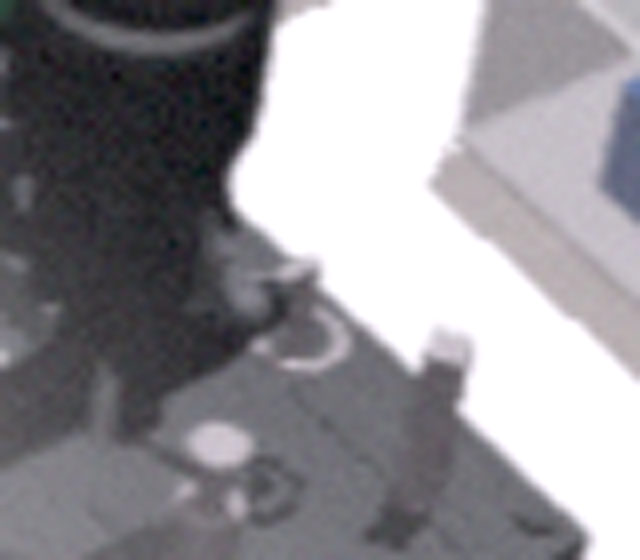

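Tip is in the eye. Next I swing the spring slack, clockwise past the inside of the post.

```bash
cat > arc.py <<'E'
# arc.py r0 a0 r1 a1 n : tip waypoints about pivot -> plan args
import sys,numpy as np,subprocess
r0,a0,r1,a1,n=map(float,sys.argv[1:6]); z=float(sys.argv[6]) if len(sys.argv)>6 else 86
P=np.array([602.2,31.]); w=[]
for i in range(1,int(n)+1):
    f=i/n; r=r0+(r1-r0)*f; a=np.radians(a0+(a1-a0)*f); x=P+r*np.array([np.cos(a),np.sin(a)])-[85,3]; w.append(f"{x[0]:.1f},{x[1]:.1f},{z},182")
print(subprocess.run(["python3","plan.py",";".join(w)],capture_output=True,text=True).stdout)
E
python3 arc.py 147 -80.5 149 -112 7
```

```text
{"travel": [[0.0289, -0.003, -0.0005], [0.0577, -0.0042, -0.0005], [0.0867, -0.003, -0.0005], [0.1156, 0.0005, -0.0005], [0.1442, 0.0063, -0.0005], [0.1721, 0.0143, -0.0005], [0.1996, 0.0243, -0.0005]], "dr": [[0, 0, 0.0005], [0, 0, 0.0005], [0, 0, 0.0005], [0, 0, 0.0005], [0, 0, 0.0005], [0, 0, 0.0005], [0, 0, 0.0005]]} max 0.1996
[ 461.38 -110.18   86.    182.  ]
```

>>> arm_command(
  travel=[
    [0.0289,-0.003,0],
    [0.0577,-0.0042,0],
    [0.0867,-0.003,0],
    [0.1156,0.0005,0],
    [0.1442,0.0063,0],
    [0.1721,0.0143,0],
    [0.1996,0.0243,0],
    [0.1996,0.0243,0],
  ],
  dr=[
    [0,0,0],
    [0,0,0],
    [0,0,0],
    [0,0,0],
    [0,0,0],
    [0,0,0],
    [0,0,0],
    [0,0,0],
  ],
  claw=[1,1,1,1,1,1,1,1],
)

```text
t: 7.05
ee_pos: [459.8, -109.7, 85.7]
ee_rot: [[-0.999, -0.036, -0.002], [-0.036, 0.999, -0.0], [0.002, 0.0, -1.0]]
ft_force: [0.2, 0.3, -1.8]
finger_gap: 20.2
```

```bash
python3 sync.py; python3 arc.py 149 -112 231 -112 7
```

```text
sync [ 459.84 -109.74   85.67  182.07] F [ 0.2  0.3 -1.8] q7 1.15 7.05
{"travel": [[0.0081, -0.0279, -0.0008], [0.0201, -0.0547, -0.0008], [0.032, -0.0813, -0.0008], [0.044, -0.1081, -0.0008], [0.056, -0.135, -0.0008], [0.0677, -0.1616, -0.0008], [0.0797, -0.1884, -0.0008]], "dr": [[0, 0, 0.0023], [0, 0, 0.0023], [0, 0, 0.0023], [0, 0, 0.0023], [0, 0, 0.0023], [0, 0, 0.0023], [0, 0, 0.0023]]} max 0.1884
[ 430.7  -186.21   85.99  182.  ]
```

>>> arm_command(
  travel=[
    [0.008,-0.028,0],
    [0.02,-0.055,0],
    [0.032,-0.081,0],
    [0.044,-0.108,0],
    [0.044,-0.108,0],
  ],
  dr=[
    [0,0,0],
    [0,0,0],
    [0,0,0],
    [0,0,0],
    [0,0,0],
  ],
  claw=[1,1,1,1,1],
)

```text
t: 7.68
ee_pos: [445.1, -154.7, 85.7]
ee_rot: [[-0.999, -0.034, 0.001], [-0.034, 0.999, 0.001], [-0.001, 0.001, -1.0]]
ft_force: [1.5, 5.3, -2.0]
finger_gap: 20.4
```

```bash
python3 sync.py; python3 - <<'E'
from h import *
b,_=snap("side","side4");a,_=snap("top","top4")
f=lambda im,x0,y0,x1,y1,w,h:cv2.convertScaleAbs(cv2.resize(im[y0:y1,x0:x1,::-1],(w,h),interpolation=cv2.INTER_CUBIC),alpha=1.4)
cv2.imwrite("pics/c6.png",np.hstack([f(b,320,190,410,280,500,500),f(a,320,160,425,260,300,286)if 0 else cv2.copyMakeBorder(f(a,320,160,425,260,300,286),0,214,0,0,0)]))
E
```

```text
sync [ 445.12 -154.67   85.72  181.95] F [ 1.5  5.3 -2. ] q7 1.22 7.675
```

View pics/c6.png

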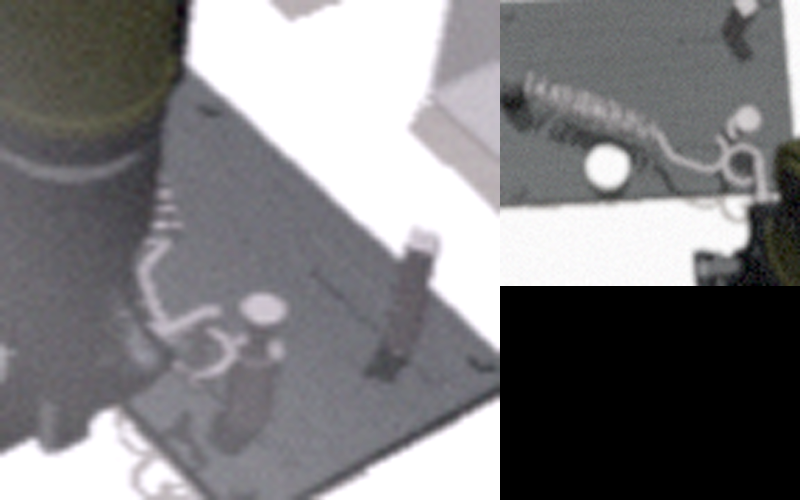

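```bash
python3 - <<'E'
from h import *
np.set_printoptions(precision=1,suppress=True)
P=np.array([602.2,31.])
for nm,x,y,z in(("eye",742,163,70),("post",746,119,84),("coilL",530,85,75),("lip",720,135,70),("coilR",650,130,70)):
    q=atz("top",320+(x-500)*.35-.33,160+y*.35-.33,z)[:2]; d=q-P; print(nm,q,np.hypot(*d),np.degrees(np.arctan2(d[1],d[0])))
E
python3 arc.py 190 -112 233 -113.5 5
```

```text
eye [ 536.4 -142.6] 185.61943506063722 -110.75557688891448
post [ 566.8 -144.6] 179.1038233291064 -101.40248804639394
coilL [598.   15.5] 16.05648935898493 -105.2539758510825
lip [ 558.2 -126.9] 163.93480440021486 -105.55866576933043
coilR [562.9 -74.3] 112.37595136542456 -110.45185374838661
{"travel": [[0.0084, -0.0023, -0.0007], [0.0195, -0.0209, -0.0007], [0.0312, -0.0393, -0.0007], [0.0428, -0.0577, -0.0007], [0.0547, -0.0758, -0.0007]], "dr": [[0, 0, -0.0016], [0, 0, -0.0016], [0, 0, -0.0016], [0, 0, -0.0016], [0, 0, -0.0016]]} max 0.0758
[ 424.29 -185.71   86.    182.  ]
```

Eye at r≈186 mm, so stretch ≈42 mm. The measured force of 5.5 N matches 2.5+70·0.042. The post is ~29 mm to the spring's +y side, clear. Now pulling further.

>>> arm_command(
  travel=[
    [0.0084,-0.0023,0],
    [0.0195,-0.021,0],
    [0.031,-0.039,0],
    [0.043,-0.058,0],
    [0.055,-0.076,0],
    [0.055,-0.076,0],
    [0.055,-0.076,0],
  ],
  dr=[
    [0,0,0],
    [0,0,0],
    [0,0,0],
    [0,0,0],
    [0,0,0],
    [0,0,0],
    [0,0,0],
  ],
  claw=[1,1,1,1,1,1,1],
)

```text
t: 8.65
ee_pos: [425.6, -183.1, 85.7]
ee_rot: [[-0.999, -0.039, 0.003], [-0.039, 0.999, 0.003], [-0.003, 0.003, -1.0]]
ft_force: [3.8, 7.7, -2.9]
finger_gap: 20.4
```

```bash
python3 sync.py; python3 - <<'E'
from h import *
a,_=snap("top","top5")
cv2.imwrite("pics/c7.png",cv2.convertScaleAbs(cv2.resize(a[160:250,330:430,::-1],None,fx=6,fy=6,interpolation=cv2.INTER_CUBIC),alpha=1.4))
E
python3 arc.py 233 -113.5 234 -101 6
```

```text
sync [ 425.58 -183.13   85.72  182.21] F [ 3.8  7.7 -2.9] q7 1.27 8.65
{"travel": [[-0.0157, -0.0155, -0.0007], [-0.0352, -0.0241, -0.0007], [-0.0549, -0.0318, -0.0007], [-0.0749, -0.0388, -0.0007], [-0.0951, -0.0454, -0.0007], [-0.1157, -0.0509, -0.0007]], "dr": [[0, 0, 0.0071], [0, 0, 0.0071], [0, 0, 0.0071], [0, 0, 0.0071], [0, 0, 0.0071], [0, 0, 0.0071]]} max 0.1157
[ 472.61 -201.69   86.    182.  ]
```

View pics/c7.png

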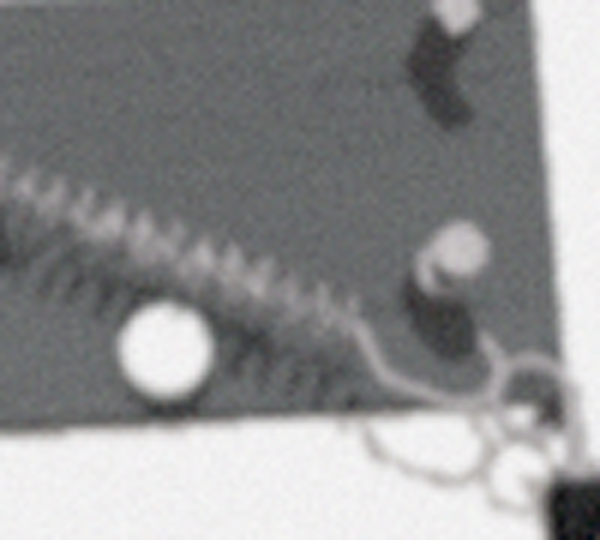

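```bash
python3 - <<'E'
from h import *
np.set_printoptions(precision=1,suppress=True)
P=np.array([602.2,31.])
for nm,x,y,z in(("eye",532,393,70),("post",460,250,84),("lip",486,337,70)):
    q=atz("top",330+x/6-.42,160+y/6-.42,z)[:2]; d=q-P; print(nm,q,np.hypot(*d),np.degrees(np.arctan2(d[1],d[0])))
E
```

```text
eye [ 517.7 -171.5] 219.4423630863929 -112.65415448570259
post [ 566.9 -145.6] 180.07782704152052 -101.29317066768252
lip [ 538.3 -156. ] 197.62203951967334 -108.8533543523829
```

>>> arm_command(
  travel=[
    [-0.0157,-0.0155,0],
    [-0.035,-0.024,0],
    [-0.055,-0.032,0],
    [-0.075,-0.039,0],
    [-0.095,-0.0455,0],
    [-0.1157,-0.051,0],
    [-0.1157,-0.051,0],
    [-0.1157,-0.051,0],
  ],
  dr=[
    [0,0,0],
    [0,0,0],
    [0,0,0],
    [0,0,0],
    [0,0,0],
    [0,0,0],
    [0,0,0],
    [0,0,0],
  ],
  claw=[1,1,1,1,1,1,1,1],
)

```text
t: 9.7
ee_pos: [471.6, -201.1, 85.5]
ee_rot: [[-0.999, -0.039, 0.001], [-0.039, 0.999, 0.004], [-0.001, 0.004, -1.0]]
ft_force: [0.1, 8.4, -1.1]
finger_gap: 20.2
```

```bash
python3 sync.py; python3 - <<'E'
from h import *
a,_=snap("top","top6"); b,_=snap("side","side6")
f=lambda im,x0,y0,x1,y1,w,h:cv2.convertScaleAbs(cv2.resize(im[y0:y1,x0:x1,::-1],(w,h),interpolation=cv2.INTER_CUBIC),alpha=1.4)
cv2.imwrite("pics/c8.png",np.hstack([f(a,360,170,430,240,420,420),f(b,330,210,400,280,380,420)]))
E
python3 arc.py 234 -101 204 -101.2 8
```

```text
sync [ 471.58 -201.05   85.53  182.23] F [ 0.1  8.4 -1.1] q7 1.34 9.7
{"travel": [[-0.0043, 0.0075, -0.0012], [-0.0062, 0.0167, -0.0012], [-0.0081, 0.0258, -0.0012], [-0.0099, 0.035, -0.0012], [-0.012, 0.0442, -0.0012], [-0.0139, 0.0534, -0.0012], [-0.0158, 0.0626, -0.0012], [-0.0179, 0.0717, -0.0012]], "dr": [[0, 0, 0.0078], [0, 0, 0.0078], [0, 0, 0.0078], [0, 0, 0.0078], [0, 0, 0.0078], [0, 0, 0.0078], [0, 0, 0.0078], [0, 0, 0.0078]]} max 0.0717
[ 477.62 -172.11   86.01  182.  ]
```

View pics/c8.png

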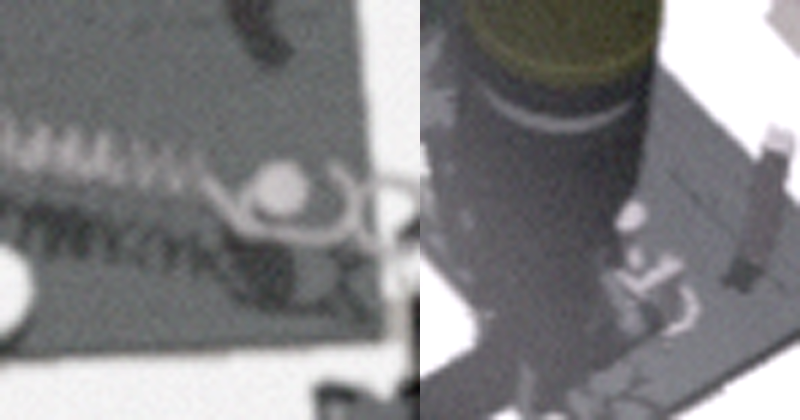

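Post is inside the hook in c8: cap (279,187), shank below it, lip tip at (340,170). Easing back.

>>> arm_command(
  travel=[
    [-0.0043,0.0075,0],
    [-0.0062,0.0167,0],
    [-0.008,0.026,0],
    [-0.01,0.035,0],
    [-0.012,0.044,0],
    [-0.014,0.0534,0],
    [-0.015,0.06,0],
    [-0.0165,0.066,0],
  ],
  dr=[
    [0,0,0],
    [0,0,0],
    [0,0,0],
    [0,0,0],
    [0,0,0],
    [0,0,0],
    [0,0,0],
    [0,0,0],
  ],
  claw=[1,1,1,1,1,1,1,1],
)

```text
t: 10.8
ee_pos: [475.8, -178.7, 85.6]
ee_rot: [[-0.999, -0.033, -0.002], [-0.033, 0.999, -0.002], [0.002, -0.002, -1.0]]
ft_force: [0.8, -0.2, -2.4]
finger_gap: 20.5
```

>>> arm_command(
  travel=[
    [0,0,0],
    [0,0,0],
  ],
  dr=[
    [0,0,0],
    [0,0,0],
  ],
  claw=[1,1],
)

```text
t: 11.05
ee_pos: [476.2, -178.3, 85.6]
ee_rot: [[-0.999, -0.034, -0.001], [-0.034, 0.999, -0.001], [0.001, -0.001, -1.0]]
ft_force: [0.3, -0.5, -1.1]
finger_gap: 20.3
```

```bash
python3 sync.py; python3 - <<'E'
from h import *
a,_=snap("top","top7"); b,_=snap("side","side7")
f=lambda im,x0,y0,x1,y1,w,h:cv2.convertScaleAbs(cv2.resize(im[y0:y1,x0:x1,::-1],(w,h),interpolation=cv2.INTER_CUBIC),alpha=1.4)
cv2.imwrite("pics/c9.png",np.hstack([f(a,360,170,430,240,420,420),f(b,340,215,395,275,380,420)]))
E
```

```text
sync [ 476.18 -178.28   85.56  181.92] F [ 0.3 -0.5 -1.1] q7 1.29 11.05
```

View pics/c9.png

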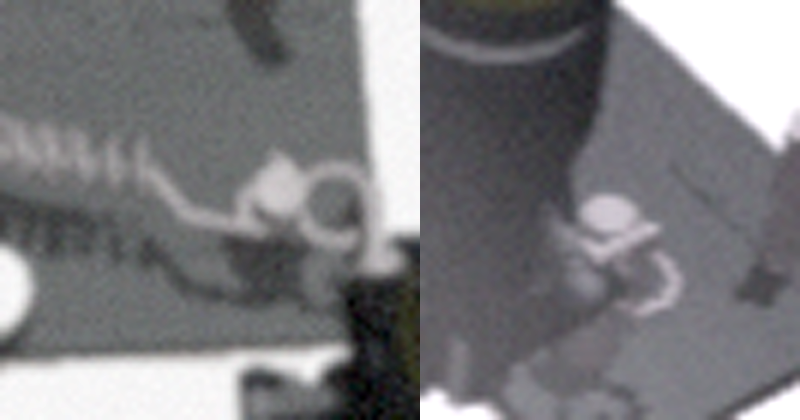

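Force is ~0 and the hook sits on the post (c9). The tip is about 5 mm outboard of the eye centre, so I'll centre it and then lift.

>>> arm_command(
  travel=[
    [-0.004,0.01,0],
    [-0.004,0.01,0],
    [-0.004,0.01,0],
    [-0.004,0.01,0],
  ],
  dr=[
    [0,0,0],
    [0,0,0],
    [0,0,0],
    [0,0,0],
  ],
  claw=[1,1,1,1],
)

```text
t: 11.65
ee_pos: [478.2, -173.3, 85.7]
ee_rot: [[-0.999, -0.035, -0.0], [-0.035, 0.999, -0.0], [0.0, -0.0, -1.0]]
ft_force: [-0.1, 0.3, -2.6]
finger_gap: 20.0
```

>>> arm_command(
  travel=[
    [0,0,-0.02],
    [0,0,-0.04],
    [0,0,-0.06],
    [0,0,-0.08],
    [0,0,-0.12],
    [0,0,-0.2],
    [0,0,-0.28],
    [0,0,-0.28],
  ],
  dr=[
    [0,0,0],
    [0,0,0],
    [0,0,0],
    [0,0,0],
    [0,0,0],
    [0,0,0],
    [0,0,0],
    [0,0,0],
  ],
  claw=[1,1,1,1,1,1,1,1],
)

```text
t: 12.65
ee_pos: [479.8, -173.5, 200.0]
ee_rot: [[-0.999, -0.035, 0.005], [-0.035, 0.999, -0.001], [-0.005, -0.001, -1.0]]
ft_force: [0.1, -1.3, -1.3]
finger_gap: 20.0
```

```bash
python3 sync.py;  python3 plan.py "470,0,198,182;465,110,198,182;460,190,198,182"
```

```text
sync [ 479.85 -173.52  199.99  181.99] F [ 0.1 -1.3 -1.3] q7 1.41 12.65
{"travel": [[0.0095, 0.4344, 0.005], [0.0124, 0.7097, 0.005], [0.018, 0.91, 0.005]], "dr": [[0, 0, -0.0002], [0, 0, -0.0002], [0, 0, -0.0002]]} max 0.91
[459.99 190.01 197.99 182.  ]
```

>>> arm_command(
  travel=[
    [0.003,0.12,0],
    [0.005,0.25,0],
    [0.008,0.38,0],
    [0.01,0.51,0],
    [0.012,0.64,0],
    [0.014,0.77,0],
    [0.018,0.91,0],
    [0.018,0.91,0],
  ],
  dr=[
    [0,0,0],
    [0,0,0],
    [0,0,0],
    [0,0,0],
    [0,0,0],
    [0,0,0],
    [0,0,0],
    [0,0,0],
  ],
  claw=[1,1,1,1,1,1,1,1],
)

```text
t: 13.65
ee_pos: [456.9, 196.8, 197.3]
ee_rot: [[-0.999, -0.045, -0.0], [-0.045, 0.999, 0.005], [-0.0, 0.005, -1.0]]
ft_force: [0.4, -1.3, -2.0]
finger_gap: 20.2
```

```bash
python3 sync.py;  python3 plan.py "457.5,334.8,150,182"
```

```text
sync [456.91 196.79 197.34 182.57] F [ 0.4 -1.3 -2. ] q7 0.72 13.65
{"travel": [[-0.017, 0.3446, 0.1184]], "dr": [[0, 0, 0.0191]]} max 0.3446
[457.51 334.79 149.98 182.  ]
```

>>> arm_command(
  travel=[
    [-0.004,0.09,0],
    [-0.008,0.2,0.03],
    [-0.012,0.3,0.08],
    [-0.017,0.3446,0.118],
    [-0.017,0.3446,0.118],
    [-0.017,0.3446,0.118],
    [-0.017,0.3446,0.118],
  ],
  dr=[
    [0,0,0.02],
    [0,0,0.02],
    [0,0,0.02],
    [0,0,0.02],
    [0,0,0.02],
    [0,0,0.02],
    [0,0,0.02],
  ],
  claw=[1,1,1,1,1,1,1],
)

```text
t: 14.52
ee_pos: [461.1, 326.3, 151.1]
ee_rot: [[-1.0, -0.022, 0.001], [-0.022, 1.0, -0.001], [-0.001, -0.001, -1.0]]
ft_force: [0.1, 0.1, -1.1]
finger_gap: 20.2
```

```bash
python3 sync.py;  python3 - <<'E'
from h import *
np.set_printoptions(precision=1,suppress=True)
# handle/rod points near puller in side view, from depth
a,D=snap("side","side8"); n="side"; K,R,t,k1=cal(n)
v,u=np.mgrid[0:480,0:640]
s=cv2.undistortPoints(np.stack([u,v],-1).reshape(-1,1,2).astype(float),K,np.array([k1,0,0,0,0.])).reshape(480,640,2)
P=(np.concatenate([s,np.ones((480,640,1))],-1)*D[...,None]-t)@R
m=(P[...,0]>395)&(P[...,0]<555)&(abs(P[...,1]-336)<25)&(P[...,2]>100)&(P[...,2]<186)&(D>0)
q=P[m]
for lo in range(395,555,10):
    w=q[(q[:,0]>=lo)&(q[:,0]<lo+10)]
    if len(w): print(lo,len(w),w.min(0)[1:],w.max(0)[1:])
E
python3 plan.py "457.5,334.8,49,182"
```

```text
sync [461.08 326.31 151.07 181.27] F [ 0.1  0.1 -1.1] q7 0.51 14.525
405 41 [312.1 161.8] [334.9 185.7]
415 34 [311.5 158.8] [335.  185.8]
425 34 [311.7 163.9] [339.4 184.1]
435 37 [313.2 161. ] [338.8 185.5]
445 38 [311.2 156.5] [343.  184.5]
455 8 [311.1 154.4] [341.3 183.3]
465 3 [311.7 174. ] [313.2 179.6]
475 11 [312.9 163.4] [319.4 179.2]
485 20 [314.5 162.9] [322.4 181.8]
495 26 [314.1 164.5] [333.  184.1]
505 31 [314.  164.1] [337.9 184.3]
515 15 [314.6 160.9] [328.1 181.3]
525 7 [323.8 167.1] [333.1 174.7]
535 13 [323.8 127.4] [331.2 174.9]
545 25 [322.4 127.8] [330.4 175.5]
{"travel": [[0.0085, 0.0214, 0.2552]], "dr": [[0, 0, -0.0243]]} max 0.2552
[457.49 334.79  48.99 182.  ]
```

>>> arm_command(
  travel=[
    [0.0085,0.0214,0.02],
    [0.0085,0.0214,0.02],
    [0.0085,0.0214,0.02],
    [0.0085,0.0214,0.02],
  ],
  dr=[
    [0,0,-0.024],
    [0,0,-0.024],
    [0,0,-0.024],
    [0,0,-0.024],
  ],
  claw=[1,1,1,1],
)

```text
t: 15.08
ee_pos: [456.8, 336.6, 142.5]
ee_rot: [[-0.999, -0.037, 0.0], [-0.037, 0.999, -0.0], [-0.0, -0.0, -1.0]]
ft_force: [-0.2, -0.7, -1.6]
finger_gap: 20.8
```

```bash
python3 sync.py; python3 plan.py "457.6,334.8,49,182"
```

```text
sync [456.76 336.63 142.54 182.13] F [-0.2 -0.7 -1.6] q7 0.5 15.075
{"travel": [[-0.0019, -0.0046, 0.2339]], "dr": [[0, 0, 0.0042]]} max 0.2339
[457.59 334.82  48.98 182.  ]
```

>>> arm_command(
  travel=[
    [-0.001,-0.002,0.06],
    [-0.001,-0.003,0.12],
    [-0.0015,-0.004,0.17],
    [-0.0015,-0.004,0.2],
    [-0.0015,-0.004,0.22],
    [-0.0015,-0.004,0.232],
    [-0.0015,-0.004,0.232],
    [-0.0015,-0.004,0.232],
  ],
  dr=[
    [0,0,0],
    [0,0,0],
    [0,0,0],
    [0,0,0],
    [0,0,0],
    [0,0,0],
    [0,0,0],
    [0,0,0],
  ],
  claw=[1,1,1,1,1,1,1,1],
)

```text
t: 16.08
ee_pos: [457.6, 335.4, 50.2]
ee_rot: [[-0.999, -0.037, 0.001], [-0.037, 0.999, 0.001], [-0.001, 0.001, -1.0]]
ft_force: [-0.1, -0.1, -2.3]
finger_gap: 19.9
```

```bash
python3 sync.py
```

```text
sync [457.59 335.4   50.15 182.12] F [-0.1 -0.1 -2.3] q7 0.43 16.075
```

Lower until it touches.

>>> arm_command(
  travel=[
    [0,0,0.003],
    [0,0,0.006],
    [0,0,0.006],
    [0,0,0.006],
  ],
  dr=[
    [0,0,0],
    [0,0,0],
    [0,0,0],
    [0,0,0],
  ],
  claw=[1,1,1,1],
)

```text
t: 16.58
ee_pos: [457.5, 335.3, 48.0]
ee_rot: [[-0.999, -0.037, 0.001], [-0.037, 0.999, 0.0], [-0.001, 0.0, -1.0]]
ft_force: [-1.3, -0.9, 5.2]
finger_gap: 20.0
```

Contact at the same height and force as at pickup. Releasing.

>>> arm_command(
  travel=[
    [0,0,0],
    [0,0,0],
    [0,0,0],
    [0,0,0],
    [0,0,0],
    [0,0,0],
    [0,0,0],
    [0,0,0],
  ],
  dr=[
    [0,0,0],
    [0,0,0],
    [0,0,0],
    [0,0,0],
    [0,0,0],
    [0,0,0],
    [0,0,0],
    [0,0,0],
  ],
  claw=[0.5,0,0,0,0,0,0,0],
)

```text
t: 17.58
ee_pos: [457.3, 335.2, 47.3]
ee_rot: [[-0.999, -0.037, 0.0], [-0.037, 0.999, 0.0], [-0.0, 0.0, -1.0]]
ft_force: [-0.4, 0.1, -1.5]
finger_gap: 85.2
```

>>> arm_command(
  travel=[
    [0,0,-0.05],
    [0,0,-0.12],
    [0,0,-0.25],
    [0,0,-0.38],
    [0.3,0,-0.38],
    [0.3,0,-0.38],
    [0.3,0.2,-0.38],
    [0.3,0.2,-0.38],
  ],
  dr=[
    [0,0,0],
    [0,0,0],
    [0,0,0],
    [0,0,0],
    [0,0,0],
    [0,0,0],
    [0,0,0],
    [0,0,0],
  ],
  claw=[0,0,0,0,0,0,0,0],
)

```text
t: 18.58
ee_pos: [332.5, 414.6, 199.8]
ee_rot: [[-0.999, -0.042, -0.0], [-0.042, 0.999, 0.004], [-0.0, 0.004, -1.0]]
ft_force: [0.5, 0.3, -0.5]
finger_gap: 85.4
```

```bash
python3 sync.py; python3 - <<'E'
from h import *
np.set_printoptions(precision=1,suppress=True)
a,D=snap("top","top9"); n="top"; K,R,t,k1=cal(n); b,_=snap("side","side9")
v,u=np.mgrid[0:480,0:640]
s=cv2.undistortPoints(np.stack([u,v],-1).reshape(-1,1,2).astype(float),K,np.array([k1,0,0,0,0.])).reshape(480,640,2)
P=(np.concatenate([s,np.ones((480,640,1))],-1)*D[...,None]-t)@R
P0=np.load("pics/top0w.npy")
for nm,W,im in(("before",P0,cv2.imread("pics/top0.png")),("after",P,a)):
    g=im.astype(int).sum(-1); m=np.zeros(g.shape,bool); m[205:300,165:206]=1
    q=W[m&(W[...,2]>68)&(W[...,2]<90)&(g<200)&(W[...,0]<535)]; print(nm,len(q),q.mean(0),np.median(q[:,2]),cv2.minAreaRect(q[:,:2].astype(np.float32)))
f=lambda im,x0,y0,x1,y1,w,h:cv2.convertScaleAbs(cv2.resize(im[y0:y1,x0:x1,::-1],(w,h),interpolation=cv2.INTER_CUBIC),alpha=1.4)
L=np.vstack([f(a,150,150,290,305,420,300)]); r=f(a,315,150,430,235,380,300)
cv2.imwrite("pics/c10.png",np.vstack([np.hstack([L,r]),np.hstack([f(b,200,130,320,215,420,300),f(b,330,180,410,270,380,300)])]))
E
```

```text
sync [332.45 414.6  199.77 182.42] F [ 0.5  0.3 -0.5] q7 0.28 18.575
before 535 [455.8 334.5  76.5] 76.73241392115621 ((456.7731628417969, 335.2725524902344), (33.6946907043457, 106.39523315429688), 84.0152816772461)
after 553 [456.2 333.7  76.5] 76.90135849566386 ((457.06097412109375, 337.5674133300781), (39.789424896240234, 106.1072769165039), 84.36835479736328)
```

View pics/c10.png

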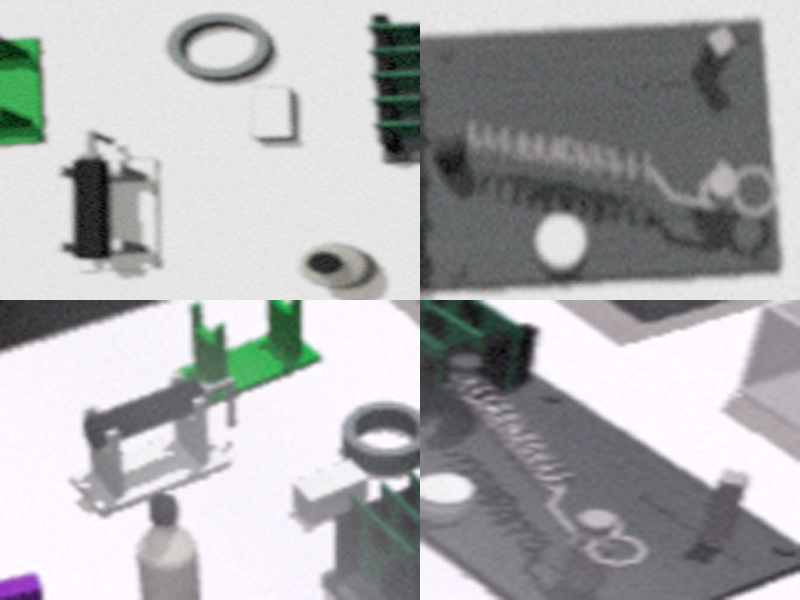

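The puller is back in both notches; its depth centroid is within 1 mm of the start and at the same height. The hook is on the capped post with the spring stretched, and the tin, bottle, tape and block look undisturbed. Handing in.

```bash
python3 -c "
from bench import ticket
print(ticket.job_done())"
```

```text
the job is handed in; nothing more can be done
None
```

The spring is hooked onto the capped round post and the puller is back in its rest. I handed the job in at about 18.7 s of the 64 s allowed; no verdict was reported.

**What I did:**
- I gripped the puller at its origin, put the tip in the eye and swung the slack spring clockwise past the inside of the post.
- I stretched it about 78 mm. At 42 mm the measured pull of 5.5 N matched the given spring rate.
- I turned it anticlockwise until the post was in the mouth and eased it back slowly. The pull on the gripper fell to about 0 N, so the post was carrying the spring.
- I centred the tip in the eye, lifted it out and laid the puller back in the notches.

**Last checks:**
- **Hook:** the final pictures show the hook on the capped post with the spring still stretched.
- **Puller:** its handle lies in both notches, with its mean depth position within 1 mm of the start and the same height. A fitted outline differed by 2.3 mm in y, which is within the noise.
- **Bystanders:** the tin, bottle, tape and block look undisturbed. I did not check the board stack in the final pictures, but the arm never went near it.
- **Arm:** the gripper is open and clear of everything.

**Disagreements along the way:** one long move stopped about 28 mm short because each row's travel is limited. A later move back to the rest was about 9 mm off. I corrected both before going on.

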